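# Load a sloping feed chute with two steel test blocks

### The arm

A 6-joint arm with a two-finger parallel gripper is mounted at the origin on a cart in front of the work surface, level with it; the furniture and walls round the work are solid. World frame = base frame: x ahead of the robot, y to its left, z up, the work surface at z = 0. Lengths are in mm, angles in rad, forces in N, time in s.
With the tool pointing down it reaches from about 350 to 1000 mm from the base axis. Payload 7.1 kg.
Tool frame: the origin (TCP) lies at the very end of the fingers, on their centre line; the grasp point (between the pads) lies 19 mm behind it; z points along the fingers, y is the line along which they close (so a half turn about z gives the same grasp; the last joint's range is limited). The gripper opens to 85 mm and grips with 20 to 120 N. Pads are 22 mm wide; open, the fingers measure 114 mm over their backs; the gripper's body (76 mm by 85 mm) begins 54 mm behind the grasp point. The pads swing forward as they close: fully open they stand 13 mm farther back than shut.
Start: joints at [-1.185, 0.423, 1.63, -0, 1.089, -0.019], TCP at [246.162, -574.464, 231.319] pointing down, gripper open.
Joint ranges: [-3, 3], [-0.9, 2.11], [0.09, 2.58], [-1.31, 4.45], [0.11, 2.69], [-2.54, 2.54]. Speed limits (rad/s): [2.39, 2.39, 3.01, 3.14, 3.14, 3.14].

### API

Orientations are given as a rotation vector (axis times angle).
In Python, from cell import manip, read_camera gives the robot as it stands. The module is installed in compiled form; this text tells all that it offers.
- The arm moves only by the tool send_rows, never from a script. Its argument "steps" is a list of rows, each a list of 7 numbers: the shift along the tool's x, y, z in units of 50 mm (1.0 is 50 mm), then the turn, a rotation vector about the tool's x, y, z in units of 6 degrees (1.0 is 6 degrees), then the finger opening in mm, from 0 to 85.4. In form: [[dx, dy, dz, wx, wy, wz, grip], ...]. A call has 1 to 12 rows; each row shifts and turns the commanded pose from where the row before left it, along the tool's axes as they then stand; what a row does not reach is not made up. A row lasts 1/8 s, in which the tool goes at most 62.5 mm and 10.7 degrees, less where a joint would pass 70% of its speed; a pose out of reach is approached as far as the arm can. A call is refused whole if a number of a shift passes 1 or a number of a turn 1, either way. A call with a gripper value outside its range is refused whole. The fingers move at their own pace and stop on an object; "force" is the grip in N (left out, the last holds). Time passes only in rows, so rows that do not move let the fingers close. It gives the time, the measured TCP pose, the force, the opening and the grip force at its end, in the units of the state.
- manip.observe(): the state, without advancing time (a new reading comes with each control period).
- read_camera(name): name is "scene" or "top"; returns a dict with "image" (420x560x3 uint8, red, green, blue), "fx", "fy", "cx", "cy" (pixels), "world_from_camera" (4x4, takes a point from camera to world coordinates). Camera axes: x right, y down, z forward; pixel columns grow to the right and rows downward; lengths in mm; the calibration is good to about 2 mm. A picture is of the moment at which its call begins. There is no depth.
- manip.job_done(): hands the job in; it is judged then, once.
The state is a dict: "clock": time; "joint_pos": joint angles; "joint_vel": joint speeds; "joint_efforts": joint torques, N m; "position": TCP position; "ee_rot": TCP orientation; "contact_force": force on the tool from outside, world axes, zero at the start; "moment": the same for the moment, N m; "grip_width": opening from 0.0 (shut) to 1.0 (fully open); "gripper_force": force on a finger pad.
Only numpy, scipy, OpenCV 4.12 (cv2) and the standard library are available. Lean on these libraries where they do the work, as an engineer would, in place of code of your own. Each camera call takes 0.05 s, during which the arm holds its last target. There are 200 camera calls.

### The job

Load the sloping feed chute beside the hardness tester: first the rectangular steel block, long side along the slope, then the small round one. Lay each flat on the open upper part of the sloping deck, touching it but not pressed hard before you let go, then release it so that it slides down by itself under the clear cover, the rectangular block against the stop and the round one against the rectangular. Leave the bigger round block and the upright round bar offcut where they stand.

Things in the scene. Friction and masses are not known exactly. Their poses are not given: they have to be found in the camera images.
- rack: The feed chute, bolted down. Origin on the worktop under the stop face; +x points up the slope, z up. A smooth aluminium deck, 140 mm wide, friction about 0.22, rises along +x from the stop, 240 mm long on the slope. Its slope is clamped anywhere from 24 to 34 degrees, new each time, and NOT measured: feel or see it. It does not give when touched. Foot 235 x 160 mm.
- rack_stop (a point): Deck surface at the stop face, mid-width, 30 mm over the worktop; the deck's pivot line (along the rack's y). Fixed to the rack's foot, axes as the rack. Measured up the slope from here: 0-118 mm is a lane 56 mm wide between rails, under a clear fixed cover (underside 20 mm, top 23 mm above the deck).
- rack_open (a point): Where the middle of the open upper deck would be at the mean slope of 29 degrees (184 mm up the slope from the stop); fixed to the foot, so the true surface is up to 17 mm higher or lower. Open flat deck is 152-240 mm up the slope; at 118-152 mm 16 mm high guide bars flare from 56 to 105 mm apart. Side plates outside the deck (rack x 175-220 mm) reach 155 mm over the worktop.
- plate: Rectangular steel test block 40 x 60 x 10 mm (x, y, z), about 0.19 kg, lying flat on the worktop. Origin in the centre of its underside; y along its long side, z up.
- disc: Small round steel test block, 50 mm diameter, 13 mm thick, about 0.2 kg, lying flat. Origin in the centre of its underside, z up.
- big_disc: Bigger round steel test block, 64 mm diameter, 12 mm thick; not to be moved. Origin in the centre of its underside.
- offcut: Upright round steel bar offcut, 25 mm diameter, 30 mm tall; not to be moved. Origin in the centre of its underside.
Things that resemble listed ones, but are neither listed nor needed, are in the scene too. What is shaped like the plate but turquoise is not meant.

How it is judged:
By the outcome, as a careful person would: the job done as asked, in the order asked, and still so for the second after the job is handed in, with the robot touching nothing.
It also fails if it takes over 69 s, if anything falls off the work surface, if the arm or the gripper's body presses on something with over 40 N, if the wrist force passes 120 N, or if a joint passes its speed limit or range.

## Working session

There is one attempt and no reset: what is moved stays moved. The work goes in short steps, Python scripts to look and compute and a tool call to move; the robot and the scene stay as the last step left them, time stands still between calls to the robot, and variables do not carry over. Pictures are saved under pics/ and viewed, at most 10 in all, crops included, and the job is handed in when it is done.

Besides the shell and the picture viewer there is one more tool, called after "Request:" by a JSON object that holds its "op" and its "data". send_rows: Moves the arm, as the interface text tells. Its arguments: {"type":"object","properties":{"steps":{"type":"array"},"force":{"type":"number"}},"required":["steps"]}

```bash
mkdir -p pics
python3 - <<'E'
from cell import manip, read_camera
import cv2,numpy as np
np.set_printoptions(precision=3,suppress=True)
for n in("top","scene"):
    c=read_camera(n); cv2.imwrite(f"pics/{n}0.png",c["image"][:,:,::-1]); print(n,c["fx"],c["fy"],c["cx"],c["cy"]);print(c["world_from_camera"])
s=manip.observe();print(s)
E
```

```text
top 419.6377204183933 419.6377204183933 278.6074357365885 214.22597782002185
[[  -0.003   -0.986    0.165  450.525]
 [  -1.       0.005    0.009 -118.064]
 [  -0.009   -0.165   -0.986  941.435]
 [   0.       0.       0.       1.   ]]
scene 520.3931769733256 520.3931769733256 276.8721906432413 214.0937977868302
[[   0.921   -0.274    0.276  339.232]
 [  -0.389   -0.646    0.656 -719.74 ]
 [  -0.001   -0.712   -0.702  728.657]
 [   0.       0.       0.       1.   ]]
{'clock': 0.1, 'joint_pos': array([-1.185,  0.424,  1.631, -0.   ,  1.089, -0.019]), 'joint_vel': array([ 0.001, -0.001, -0.002,  0.   , -0.001,  0.   ]), 'joint_efforts': array([ -0.   , -55.843, -28.244,  -0.   ,   0.003,   0.   ]), 'position': array([ 245.973, -574.042,  230.627]), 'ee_rot': array([-3.076, -0.631,  0.   ]), 'contact_force': array([-0.699,  0.022,  0.217]), 'moment': array([0.009, 0.018, 0.006]), 'gripper_force': 0.0, 'grip_width': 1.0010553323775884}
```

View pics/top0.png

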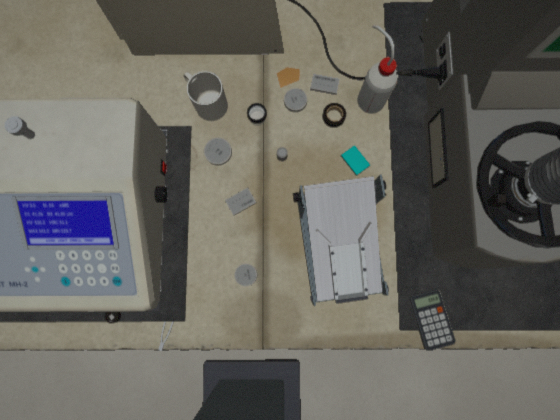

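View pics/scene0.png

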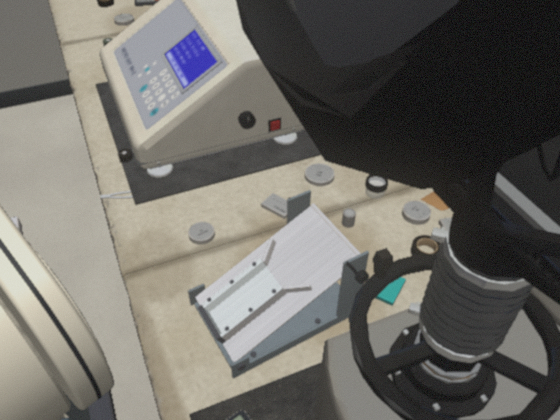

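The top view shows three round blocks at (218,151), (246,274) and (295,100), plate-like pieces at (240,202) and (324,85), a turquoise one at (355,160), the offcut at (282,154) and the chute at about (343,240). I'll measure them and look at one close crop.

```bash
cat > h.py <<'E'
import cv2,numpy as np
from cell import manip, read_camera
np.set_printoptions(precision=2,suppress=True)
def ray(c,p):
    R=c["world_from_camera"];d=R[:3,:3]@np.array([(p[0]-c["cx"])/c["fx"],(p[1]-c["cy"])/c["fy"],1]);return R[:3,3],d
def onz(c,p,z):
    o,d=ray(c,p);return o+d*(z-o[2])/d[2]
def proj(c,P):
    R=c["world_from_camera"];q=R[:3,:3].T@(np.asarray(P,float)-R[:3,3]);return np.array([c["fx"]*q[0]/q[2]+c["cx"],c["fy"]*q[1]/q[2]+c["cy"]])
def tri(c1,p1,c2,p2):
    o1,d1=ray(c1,p1);o2,d2=ray(c2,p2);A=np.stack([d1,-d2],1);t=np.linalg.lstsq(A,o2-o1,rcond=None)[0]
    a=o1+t[0]*d1;b=o2+t[1]*d2;return (a+b)/2,np.linalg.norm(a-b)
E
python3 - <<'E'
from h import *
c=read_camera("top");im=c["image"]
lab=cv2.cvtColor(im,cv2.COLOR_RGB2HSV)
m=((lab[...,1]<38)&(lab[...,2]>75)).astype(np.uint8)
m=cv2.morphologyEx(m,cv2.MORPH_CLOSE,np.ones((3,3)))
n,l,st,ce=cv2.connectedComponentsWithStats(m)
for i in range(1,n):
    if 60<st[i,4]<1200:
        k,_=cv2.findContours((l==i).astype(np.uint8),cv2.RETR_EXTERNAL,cv2.CHAIN_APPROX_NONE)
        w=np.array([onz(c,p[0],11)[:2] for p in k[0]],np.float32)
        r=cv2.minAreaRect(w);print(ce[i],st[i,4],"rect",np.array(r[0]),np.array(r[1]),r[2])
a=cv2.resize(im[65:305,180:400],None,fx=2.5,fy=2.5,interpolation=cv2.INTER_CUBIC)
cv2.imwrite("pics/crop.png",a[:,:,::-1])
E
```

```text
[386.41  38.35] 176 rect [1028.85 -371.14] [98.94 27.9 ] 25.022905349731445
[449.88  53.72] 97 rect [ 995.5  -520.03] [  7.76 108.84] 88.9465560913086
[379.58  82.17] 722 rect [ 924.53 -351.48] [80.89 94.11] 44.175296783447266
[256.35 112.3 ] 174 rect [848.01 -58.69] [35.25 32.2 ] 89.57330322265625
[491.86 171.52] 69 rect [ 697.15 -591.79] [14.79 42.28] 57.31343078613281
[525.69 194.35] 279 rect [ 657.05 -664.81] [75.06 50.27] 18.12357521057129
[555.82 217.49] 221 rect [ 592.86 -726.04] [17.71 69.03] 83.57096099853516
[528.26 226.77] 234 rect [ 574.44 -655.45] [69.03 29.39] 87.71615600585938
[392.8  242.61] 121 rect [ 543.57 -359.45] [18.56 64.52] 89.90557098388672
[276.65 276.45] 66 rect [ 468.02 -100.88] [37.06 29.29] 45.04767608642578
[435.12 326.7 ] 882 rect [ 362.17 -446.65] [75.25 59.53] 14.223730087280273
[  4.74 329.62] 115 rect [354.31 481.45] [37.92 23.8 ] 6.0940351486206055
[ 17.6  337.53] 98 rect [340.16 451.81] [25.35 28.01] 5.823769569396973
```

View pics/crop.png

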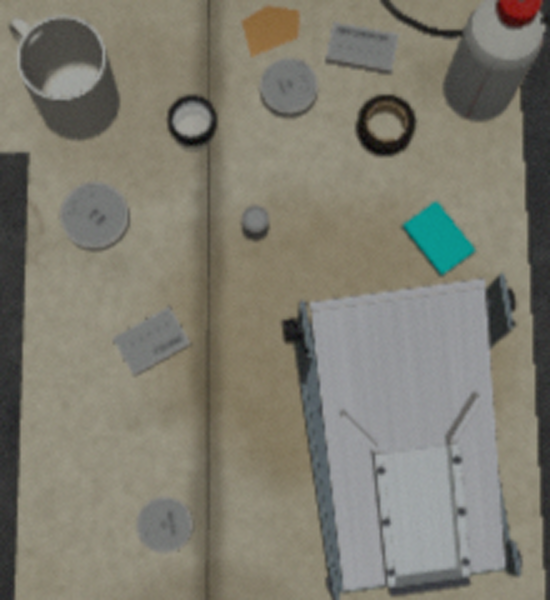

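The crop shows round blocks at crop (95,216), (289,87) and (165,525), and plates at (151,341) and (362,48). Next I'll measure sizes with local masks.

Run:
```python
from h import *
c=read_camera("top");im=c["image"]
lb=cv2.cvtColor(cv2.GaussianBlur(im,(3,3),0),cv2.COLOR_RGB2LAB).astype(int)
for name,u,v,z in(("discA",218,151,12),("discB",295,100,12),("discC",246,274,13),("plateP",240,202,10),("plateQ",324,85,10),("offcut",282,154,30)):
    s=24; b=lb[v-s:v+s,u-s:u+s,2].astype(np.uint8); B=cv2.resize(b,None,fx=4,fy=4,interpolation=cv2.INTER_CUBIC)
    t,m=cv2.threshold(B,0,255,cv2.THRESH_BINARY_INV+cv2.THRESH_OTSU)
    n,l,st,ce=cv2.connectedComponentsWithStats(m); i=l[4*s,4*s] or 1+np.argmin(np.linalg.norm(ce[1:]-4*s,axis=1))
    k,_=cv2.findContours((l==i).astype(np.uint8),cv2.RETR_EXTERNAL,cv2.CHAIN_APPROX_NONE);k=max(k,key=len)
    w=np.array([onz(c,((p[0][0]+.5)/4-.5+u-s,(p[0][1]+.5)/4-.5+v-s),z)[:2] for p in k],np.float32)
    h=cv2.convexHull(w); r=cv2.minAreaRect(w);print(name,t,ce[i]/4+[u-s,v-s],"rect",np.array(r[0]),np.array(r[1]),round(r[2],1),"eqdiam",2*(cv2.contourArea(h)/np.pi)**.5)
# rails / chute zoom
def z(cn,x0,y0,x1,y1,f,o):
    q=read_camera(cn)["image"][y0:y1,x0:x1];cv2.imwrite(o,cv2.resize(q,None,fx=f,fy=f,interpolation=cv2.INTER_CUBIC)[:,:,::-1])
z("top",285,165,400,310,4,"pics/ct.png"); z("scene",180,180,380,380,3,"pics/cs.png")
```

```text
discA 133.0 [217.85 151.21] rect [755.11  30.78] [64.33 62.99] 0.9 eqdiam 63.863220115625936
discB 145.0 [295.5  101.49] rect [ 879.76 -148.08] [113.41 119.4 ] 89.5 eqdiam 130.6180482191998
discC 133.0 [245.72 274.85] rect [472.25 -36.46] [48.08 49.08] 13.8 eqdiam 48.69275274629552
plateP 134.0 [240.38 201.45] rect [637.   -22.57] [42.25 60.6 ] 29.9 eqdiam 56.22069442276129
plateQ 134.0 [324.75  84.1 ] rect [ 919.36 -219.28] [65.37 44.05] 78.0 eqdiam 59.601948883896476
offcut 135.0 [281.93 153.81] rect [ 741.72 -116.88] [24.29 32.24] 89.6 eqdiam 29.054084175401737
```

View pics/ct.png

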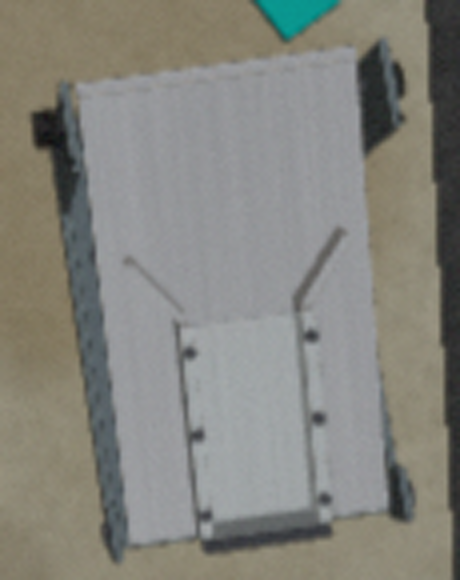

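View pics/cs.png

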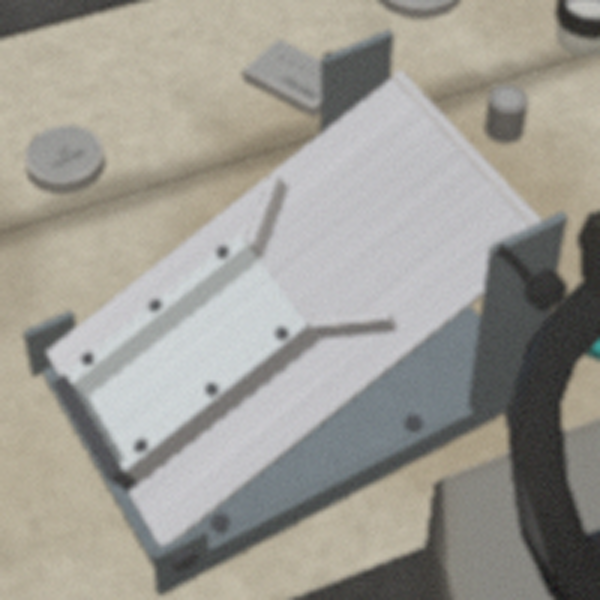

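The chute crops show the deck's upper corners at top (305,187) and (374,177), lower corners at (317,301) and (382,294); in the scene view they are (313,205), (360,253), (195,298) and (233,362). I'll triangulate these and re-measure disc B.

Run:
```python
from h import *
ct=read_camera("top");cs=read_camera("scene");im=ct["image"]
f=lambda p,s,o:((p[0]+.5)/s-.5+o[0],(p[1]+.5)/s-.5+o[1])
T=lambda p:f(p,4,(285,165));S=lambda p:f(p,3,(180,180))
pts={"UL":((78,92),(400,76)),"UR":((357,48),(540,220)),"LL":((128,545),(47,354)),"LR":((388,516),(161,545)),"barLtip":((127,260),(281,183)),"barRtip":((342,231),(392,324)),
"scr UL":((190,353),(222,252)),"scr UR":((311,336),(282,333)),"scr LL":((205,515),(87,358)),"scr LR":((324,499),(140,445))}
P={}
for k,(a,b) in pts.items():
    P[k],e=tri(ct,T(a),cs,S(b));print(k,P[k],"gap %.1f"%e)
U=(P["UL"]+P["UR"])/2;L=(P["LL"]+P["LR"])/2;d=U-L
print("mid U,L",U,L,"len",np.linalg.norm(d),"slope",np.degrees(np.arctan2(d[2],np.hypot(*d[:2]))),"yaw",np.degrees(np.arctan2(d[1],d[0])),"width",np.linalg.norm(P["UL"]-P["UR"]),np.linalg.norm(P["LL"]-P["LR"]))
w=P["UL"]-P["UR"];print("yaw from width",np.degrees(np.arctan2(-w[0],w[1]))); w=P["LL"]-P["LR"];print(np.degrees(np.arctan2(-w[0],w[1])))
s=(P["scr UL"]+P["scr UR"]-P["scr LL"]-P["scr LR"])/2;print("scr slope",np.degrees(np.arctan2(s[2],np.hypot(*s[:2]))),"yaw",np.degrees(np.arctan2(s[1],s[0])))
# disc B
lb=cv2.cvtColor(im,cv2.COLOR_RGB2LAB)[...,2]
for n,u,v in(("B",295,100),("C",246,274),("A",218,151)):
    s=18;b=cv2.resize(lb[v-s:v+s,u-s:u+s],None,fx=4,fy=4,interpolation=cv2.INTER_CUBIC);b=cv2.GaussianBlur(b,(7,7),0);m=(b<133).astype(np.uint8)
    N,l,st,ce=cv2.connectedComponentsWithStats(m);i=1+np.argmax(st[1:,4])
    k,_=cv2.findContours((l==i).astype(np.uint8),0,1);k=max(k,key=len);w=np.array([onz(ct,((p[0][0]+.5)/4-.5+u-s,(p[0][1]+.5)/4-.5+v-s),13)[:2] for p in k],np.float32)
    r=cv2.minAreaRect(w);print(n,np.array(r[0]),np.array(r[1]),2*(cv2.contourArea(cv2.convexHull(w))/np.pi)**.5)
```

```text
UL [ 639.76 -161.65  128.03] gap 0.1
UR [ 654.52 -296.35  142.94] gap 6.0
LL [ 415.24 -190.56   24.9 ] gap 0.2
LR [ 431.76 -328.75   31.4 ] gap 3.0
barLtip [ 558.33 -186.49   99.77] gap 1.8
barRtip [ 573.05 -295.72   98.33] gap 1.4
scr UL [ 511.65 -217.48   97.11] gap 1.6
scr UR [ 520.16 -278.43   97.07] gap 1.1
scr LL [ 430.83 -227.6    59.8 ] gap 1.8
scr LR [ 438.9  -289.07   60.27] gap 1.5
mid U,L [ 647.14 -229.    135.49] [ 423.5  -259.66   28.15] len 249.95272429016438 slope 25.431655093159765 yaw 7.805158228169077 width 136.33234548232144 139.3242793461857
yaw from width 6.250018142275746
6.81418818234444
scr slope 24.39489940646019 yaw 7.298092590959815
B [ 878.56 -149.47] [52.87 56.16] 55.206924975108585
C [472.27 -36.43] [47.02 48.09] 47.80866753009413
A [754.63  30.9 ] [63.19 61.28] 62.58836755642207
```

Candidates and choice:
- **Round:** C (246,274) measures about 49 mm and is the 50 mm disc. B (295,100) at about 55 mm is a look-alike. A (218,151) at about 63 mm is the big disc.
- **Rectangular:** P (240,202) at 42x60 is the plate. Q (324,85) at 44x65 is a look-alike, and the turquoise one (355,160) is excluded.

The chute's stop is at about (432,-258,30), yaw about 7.25°, slope about 24.7°. I'll go above the plate.

Request:
{"op": "send_rows", "data": {"steps": [[0.96,-0.59,0,0,0,0,58],[0.96,-0.59,0,0,0,0,58],[0.96,-0.59,0,0,0,0,58],[0.96,-0.59,0,0,0,0,58],[0.96,-0.59,0,0,0,0,58],[0.96,-0.59,0,0,0,0,58],[0.96,-0.59,0,0,0,0,58],[0.96,-0.59,0,0,0,0,58],[0.96,-0.59,0,0,0,0,58],[0.96,-0.59,0,0,0,0,58],[0.96,-0.59,0,0,0,0,58],[0.96,-0.59,0,0,0,0,58]], "force": 40}}

```text
clock: 1.9
position: [637.2, -20.5, 231.4]
ee_rot: [3.077, 0.632, 0.001]
contact_force: [0.4, -0.3, -0.0]
grip_width: 0.677
gripper_force: 0.0
```

Request:
{"op": "send_rows", "data": {"steps": [[0,0,0,0,0,-1,58],[0,0,0,0,0,-1,58],[0,0,0,0,0,-1,58],[0,0,0,0,0,-1,58],[0,0,0,0,0,-1,58],[0,0,0,0,0,-1,58],[0,0,0,0,0,-1,58],[0,0,0,0,0,-1,58],[0,0,0,0,0,-1,58],[0,0,0,0,0,-1,58],[0,0,0,0,0,-1,58],[0,0,0,0,0,-1,58]]}}

```text
clock: 3.4
position: [636.2, -22.2, 231.3]
ee_rot: [-2.115, -2.323, 0.0]
contact_force: [0.0, 1.0, 0.2]
grip_width: 0.679
gripper_force: 0.0
```

```bash
cat >> h.py <<'E'
from scipy.spatial.transform import Rotation as Ro
def tool(yaw,tilt=0):  # yaw of tool x (deg); tilt = deck slope, tool z = -deck normal, deck rising along tool x
    return Ro.from_euler("z",yaw,degrees=True)*Ro.from_euler("y",-tilt,degrees=True)*Ro.from_euler("x",180,degrees=True)
def go(pos,yaw,tilt=0):
    s=manip.observe();R=Ro.from_rotvec(s["ee_rot"])
    print("t",s["clock"],"pos",s["position"],"F",s["contact_force"],"w",s["grip_width"]*85.4,"gf",s["gripper_force"],"q",s["joint_pos"])
    d=np.array(pos)-s["position"];r=R.inv()*tool(yaw,tilt)
    print("turn first (6deg units)",r.as_rotvec(degrees=True)/6,"| shift units now",R.inv().apply(d)/50,"| after turn",tool(yaw,tilt).inv().apply(d)/50)
E
python3 - <<'E'
from h import *
go((637,-22.5,60),120)
c=read_camera("scene");im=c["image"];print(proj(c,(637,-22,10)),proj(c,(472,-36,13)))
E
```

```text
t 3.4 pos [636.17 -22.22 231.31] F [0.01 1.04 0.16] w 58.023129579360905 gf 0.0 q [-0.05  0.44  1.6   0.    1.1  -0.15]
turn first (6deg units) [-0.  -0.  -4.1] | shift units now [-0.01  0.02  3.43] | after turn [-0.01  0.01  3.43]
[278.69 203.83] [201.6 230.7]
```

Request:
{"op": "send_rows", "data": {"steps": [[0,0,0.5,0,0,-1,58],[0,0,0.8,0,0,-1,58],[0,0,0.8,0,0,-1,58],[0,0,0.7,0,0,-1,58],[0,0,0.5,0,0,-0.1,58],[0,0,0.1,0,0,0,58],[0,0,0,0,0,0,58]]}}

```text
clock: 4.32
position: [636.5, -22.3, 61.7]
ee_rot: [1.577, 2.717, 0.0]
contact_force: [-0.3, -0.2, 1.0]
grip_width: 0.685
gripper_force: 0.0
```

Run:
```python
from h import *
go((637,-22.5,15),120)
a=read_camera("top")["image"][160:240,195:285];b=read_camera("scene")["image"][120:240,200:320]
a=cv2.resize(a,(450,400),interpolation=2);b=cv2.resize(b,(400,400),interpolation=2)[:, :340]
cv2.imwrite("pics/near.png",np.hstack([a,b])[:,:,::-1])
```

```text
t 4.325 pos [636.48 -22.25  61.65] F [-0.35 -0.23  0.96] w 58.46405153271255 gf 0.0 q [-0.05  0.66  1.69  0.    0.79 -0.57]
turn first (6deg units) [ 0.    0.   -0.04] | shift units now [-0.01  0.01  0.93] | after turn [-0.01  0.01  0.93]
```

View pics/near.png

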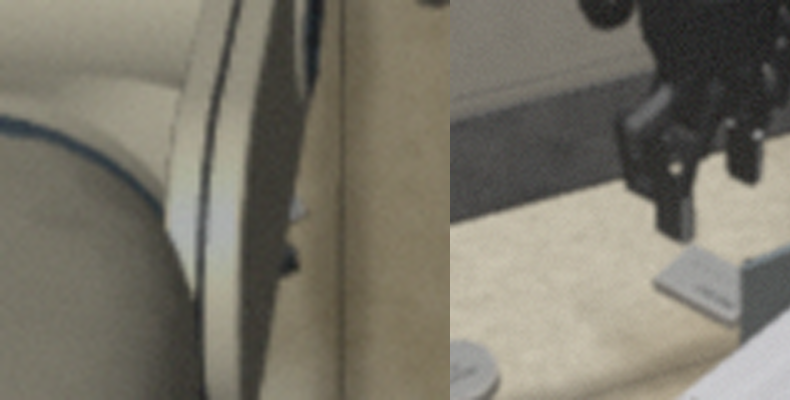

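In the scene panel the fingers hang square over the plate, on either side of its short width; the near finger tip is at about (685,240) and the plate's corner at (655,285). The arm hides the top view. I'll descend gently.

Request:
{"op": "send_rows", "data": {"steps": [[0,0,0.5,0,0,0,56],[0,0,0.4,0,0,0,56],[0,0,0.1,0,0,0,56],[0,0,0.06,0,0,0,56],[0,0,0,0,0,0,56]]}}

```text
clock: 5.05
position: [636.5, -22.2, 8.7]
ee_rot: [1.575, 2.717, 0.0]
contact_force: [-0.0, 0.5, -0.3]
grip_width: 0.655
gripper_force: 0.0
```

Request:
{"op": "send_rows", "data": {"steps": [[0,0,0.06,0,0,0,56],[0,0,0.06,0,0,0,56],[0,0,0,0,0,0,56]]}}

```text
clock: 5.42
position: [636.0, -22.2, 2.1]
ee_rot: [-1.576, -2.718, 0.0]
contact_force: [-1.1, -0.1, 1.0]
grip_width: 0.656
gripper_force: 0.0
```

Request:
{"op": "send_rows", "data": {"steps": [[0,0,0,0,0,0,48],[0,0,0,0,0,0,48],[0,0,0.02,0,0,0,48],[0,0,0.02,0,0,0,48],[0,0,0,0,0,0,48]]}}

```text
clock: 6.05
position: [636.1, -22.2, 0.2]
ee_rot: [-1.576, -2.718, 0.0]
contact_force: [-0.2, -0.5, -0.5]
grip_width: 0.562
gripper_force: 0.0
```

Request:
{"op": "send_rows", "data": {"steps": [[0,0,0.02,0,0,0,48],[0,0,0.02,0,0,0,48],[0,0,0,0,0,0,48]]}}

```text
clock: 6.42
position: [636.1, -22.2, -1.8]
ee_rot: [-1.576, -2.718, 0.0]
contact_force: [-0.6, 0.7, -0.2]
grip_width: 0.563
gripper_force: 0.0
```

Request:
{"op": "send_rows", "data": {"steps": [[0,0,0,0,0,0,42],[0,0,0,0,0,0,36],[0,0,0,0,0,0,36],[0,0,0,0,0,0,36],[0,0,0,0,0,0,36]]}}

```text
clock: 7.05
position: [636.7, -22.2, -1.2]
ee_rot: [1.575, 2.717, 0.001]
contact_force: [0.2, 0.3, 5.7]
grip_width: 0.453
gripper_force: 44.5
```

Gripped at 38.7 mm. Lifting and working out the turn.

Request:
{"op": "send_rows", "data": {"steps": [[0,0,-0.2,0,0,0,36],[0,0,-0.6,0,0,0,36],[0,0,-0.9,0,0,0,36],[0,0,-0.9,0,0,0,36],[0,0,-0.9,0,0,0,36],[0,0,-0.7,0,0,0,36],[0,0,-0.3,0,0,0,36]]}}

```text
clock: 7.92
position: [636.7, -22.3, 225.6]
ee_rot: [1.574, 2.716, 0.002]
contact_force: [0.5, 0.1, -2.0]
grip_width: 0.456
gripper_force: 40.8
```

Request:
{"op": "send_rows", "data": {"steps": [[0,0,0,0,0,1,36],[0,0,0,0,0,1,36],[0,0,0,0,0,1,36],[0,0,0,0,0,1,36],[0,0,0,0,0,1,36],[0,0,0,0,0,1,36],[0,0,0,0,0,1,36],[0,0,0,0,0,1,36],[0,0,0,0,0,1,36],[0,0,0,0,0,1,36],[0,0,0,0,0,1,36],[0,0,0,0,0,1,36]]}}

```text
clock: 9.43
position: [635.2, -22.2, 221.7]
ee_rot: [-2.873, -1.267, 0.004]
contact_force: [-0.3, 0.1, -1.6]
grip_width: 0.453
gripper_force: 40.8
```

Request:
{"op": "send_rows", "data": {"steps": [[0,0,0,0,0,1,36],[0,0,0,0,0,1,36],[0,0,0,0,0,1,36],[0,0,0,0,0,1,36],[0,0,0,0,0,1,36],[0,0,0,0,0,1,36],[0,0,0,0,0,0.75,36],[0,0,0,0,0,0,36]]}}

```text
clock: 10.42
position: [635.3, -22.2, 222.0]
ee_rot: [-3.135, -0.201, 0.004]
contact_force: [0.4, -0.4, -1.9]
grip_width: 0.456
gripper_force: 40.8
```

Run:
```python
from h import *
print(tool(7.25,24.7).as_matrix())
go((578.5,-239.7,164),7.25,24.7)
```

```text
[[ 0.9   0.13  0.41]
 [ 0.11 -0.99  0.05]
 [ 0.42  0.   -0.91]]
t 10.425 pos [635.34 -22.2  222.01] F [ 0.35 -0.42 -1.9 ] w 38.92999394854459 gf 40.759631395339966 q [-0.05  0.45  1.61  0.    1.08  1.39]
turn first (6deg units) [-0.01  4.14  0.01] | shift units now [-1.68  4.17  1.16] | after turn [-2.01  4.17  0.35]
```

Request:
{"op": "send_rows", "data": {"steps": [[-0.24,0.57,0,0,0,0,36],[-0.32,0.8,0,0,0,0,36],[-0.36,0.9,0,0,0,0,36],[-0.36,0.9,0,0,0,0,36],[-0.25,0.65,0,0,0,0,36],[-0.15,0.35,0,0.0,0.5,0,36],[0,0,0,0,0.9,0,36],[0,0,0,0,0.9,0,36],[0,0,0,0,0.9,0,36],[0,0,0,0,0.94,0,36],[-0.2,0,0.45,0,0,0,36],[0,0,0,0,0,0,36]]}}

```text
clock: 11.92
position: [578.0, -238.9, 196.4]
ee_rot: [-3.034, -0.194, -0.662]
contact_force: [-0.0, 0.2, -2.0]
grip_width: 0.455
gripper_force: 40.8
```

Run:
```python
from h import *
go((578.5,-239.7,164),7.25,24.7)
c=read_camera("scene");a=c["image"][160:380,180:420];cv2.imwrite("pics/over.png",cv2.resize(a,None,fx=2.7,fy=2.7,interpolation=2)[:,:,::-1])
```

```text
t 11.925 pos [ 577.97 -238.88  196.42] F [-0.03  0.25 -2.  ] w 38.86130543185797 gf 40.82277774810791 q [-0.54  0.36  1.91  0.49  0.59  0.54]
turn first (6deg units) [-0.03  0.01  0.01] | shift units now [-0.26  0.02  0.59] | after turn [-0.26  0.02  0.59]
```

View pics/over.png

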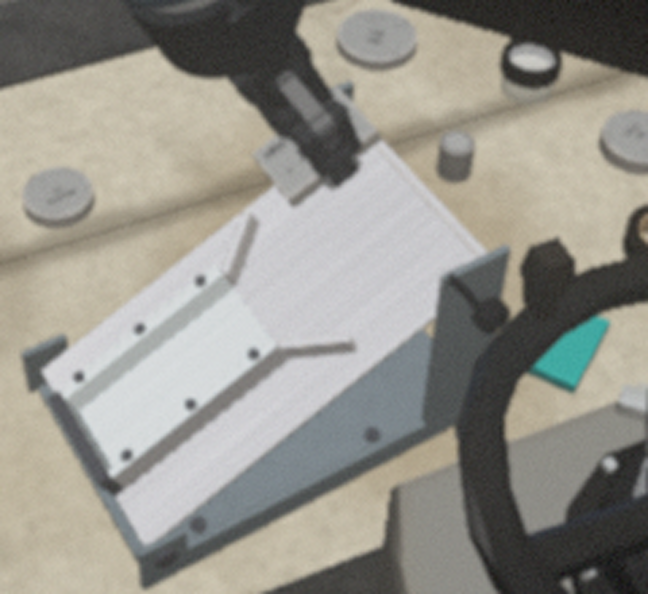

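The picture shows the plate held flat to the deck and parallel to the lane, above the open deck (plate at about (320,165), lane mouth at (255,320)). I'll descend along the deck normal.

Request:
{"op": "send_rows", "data": {"steps": [[-0.26,0.02,0.4,0,0,0,36],[0,0,0.5,0,0,0,36],[0,0,0.35,0,0,0,36],[0,0,0.12,0,0,0,36],[0,0,0,0,0,0,36]]}}

```text
clock: 12.6
position: [597.0, -238.4, 131.1]
ee_rot: [-3.035, -0.194, -0.668]
contact_force: [-0.8, -0.2, -0.7]
grip_width: 0.455
gripper_force: 40.8
```

Run:
```python
from h import *
go((603.4,-236.5,109.4),7.25,24.7)
```

```text
t 12.6 pos [ 596.98 -238.37  131.13] F [-0.79 -0.22 -0.7 ] w 38.830450817251815 gf 40.80824375152588 q [-0.52  0.48  1.91  0.59  0.47  0.43]
turn first (6deg units) [-0.01 -0.02  0.01] | shift units now [-0.06 -0.02  0.45] | after turn [-0.06 -0.02  0.45]
```

Request:
{"op": "send_rows", "data": {"steps": [[-0.06,-0.02,0.16,0,0,0,36],[0,0,0.1,0,0,0,36],[0,0,0,0,0,0,36]]}}

```text
clock: 12.98
position: [599.2, -237.1, 117.7]
ee_rot: [-3.035, -0.193, -0.668]
contact_force: [0.4, -0.5, -1.6]
grip_width: 0.452
gripper_force: 40.9
```

Request:
{"op": "send_rows", "data": {"steps": [[0,0,0.04,0,0,0,36],[0,0,0.04,0,0,0,36]]}}

```text
clock: 13.22
position: [601.1, -237.0, 114.5]
ee_rot: [-3.036, -0.193, -0.669]
contact_force: [-0.5, -0.7, -1.3]
grip_width: 0.457
gripper_force: 40.9
```

Request:
{"op": "send_rows", "data": {"steps": [[0,0,0.03,0,0,0,36],[0,0,0,0,0,0,36]]}}

```text
clock: 13.48
position: [601.5, -236.8, 112.9]
ee_rot: [-3.035, -0.193, -0.668]
contact_force: [-0.2, -0.5, -2.2]
grip_width: 0.449
gripper_force: 40.9
```

Request:
{"op": "send_rows", "data": {"steps": [[0,0,0.02,0,0,0,36],[0,0,0,0,0,0,36]]}}

```text
clock: 13.72
position: [602.0, -236.8, 112.1]
ee_rot: [-3.035, -0.193, -0.668]
contact_force: [0.3, -0.8, -2.2]
grip_width: 0.452
gripper_force: 40.9
```

Request:
{"op": "send_rows", "data": {"steps": [[0,0,0.02,0,0,0,36],[0,0,0,0,0,0,36]]}}

```text
clock: 13.98
position: [602.4, -236.7, 111.2]
ee_rot: [-3.035, -0.193, -0.668]
contact_force: [-1.3, -0.6, -1.8]
grip_width: 0.455
gripper_force: 40.9
```

Request:
{"op": "send_rows", "data": {"steps": [[0,0,0.02,0,0,0,36],[0,0,0,0,0,0,36]]}}

```text
clock: 14.22
position: [602.8, -236.7, 110.2]
ee_rot: [-3.035, -0.194, -0.668]
contact_force: [-0.3, -0.7, -1.7]
grip_width: 0.451
gripper_force: 40.9
```

Request:
{"op": "send_rows", "data": {"steps": [[0,0,0.02,0,0,0,36],[0,0,0,0,0,0,36]]}}

```text
clock: 14.48
position: [603.2, -236.6, 109.3]
ee_rot: [-3.035, -0.193, -0.668]
contact_force: [0.6, -0.3, -2.1]
grip_width: 0.452
gripper_force: 40.9
```

Request:
{"op": "send_rows", "data": {"steps": [[0,0,0.02,0,0,0,36],[0,0,0,0,0,0,36]]}}

```text
clock: 14.72
position: [603.7, -236.6, 108.4]
ee_rot: [-3.035, -0.194, -0.668]
contact_force: [0.2, -0.1, -1.9]
grip_width: 0.453
gripper_force: 40.9
```

Request:
{"op": "send_rows", "data": {"steps": [[0,0,0.02,0,0,0,36],[0,0,0,0,0,0,36]]}}

```text
clock: 14.98
position: [604.1, -236.5, 107.5]
ee_rot: [-3.035, -0.193, -0.668]
contact_force: [-0.5, -0.0, -2.1]
grip_width: 0.45
gripper_force: 40.9
```

Request:
{"op": "send_rows", "data": {"steps": [[0,0,0.02,0,0,0,36],[0,0,0,0,0,0,36]]}}

```text
clock: 15.22
position: [604.3, -236.5, 107.3]
ee_rot: [-3.035, -0.194, -0.669]
contact_force: [-6.9, -0.3, 6.2]
grip_width: 0.453
gripper_force: 44.3
```

Request:
{"op": "send_rows", "data": {"steps": [[0,0,-0.01,0,0,0,36],[0,0,0,0,0,0,36]]}}

```text
clock: 15.48
position: [604.2, -236.5, 107.3]
ee_rot: [-3.035, -0.193, -0.669]
contact_force: [-4.6, -0.7, 3.5]
grip_width: 0.456
gripper_force: 42.8
```

Run:
```python
from h import *
go((603.4,-236.5,109.4),7.25,24.3)
s=manip.observe();print(s["moment"],s["contact_force"])
```

```text
t 15.475 pos [ 604.22 -236.51  107.27] F [-4.58 -0.73  3.5 ] w 38.93373699786176 gf 42.83303337319133 q [-0.51  0.53  1.9   0.64  0.43  0.39]
turn first (6deg units) [-0.   -0.09  0.01] | shift units now [ 0.   -0.   -0.05] | after turn [ 0.   -0.   -0.05]
[0.06 0.6  0.1 ] [-4.58 -0.73  3.5 ]
```

Light contact, about 7 N. Releasing.

Request:
{"op": "send_rows", "data": {"steps": [[0,0,0,0,0,0,56],[0,0,0,0,0,0,56],[0,0,0,0,0,0,56],[0,0,0,0,0,0,56],[0,0,0,0,0,0,56],[0,0,0,0,0,0,56]]}}

```text
clock: 16.23
position: [604.3, -236.5, 107.1]
ee_rot: [-3.035, -0.193, -0.669]
contact_force: [0.0, 0.5, -0.6]
grip_width: 0.656
gripper_force: 0.0
```

Request:
{"op": "send_rows", "data": {"steps": [[0,0,-0.3,0,0,0,66],[0,0,-0.7,0,0,0,66],[0,0,-0.9,0,0,0,66],[0,0,-0.9,0,0,0,66],[0,0,-0.3,0,0,0,66],[0,0,0,0,0,0,66]]}}

```text
clock: 16.98
position: [539.7, -245.2, 249.1]
ee_rot: [-3.036, -0.193, -0.672]
contact_force: [0.1, 0.4, -0.4]
grip_width: 0.777
gripper_force: 0.0
```

Run:
```python
from h import *
go((472.3,-36.4,222),7.25)
c=read_camera("scene");a=c["image"][160:380,180:420];cv2.imwrite("pics/rel.png",cv2.resize(a,None,fx=2.7,fy=2.7,interpolation=2)[:,:,::-1])
```

```text
t 16.975 pos [ 539.7  -245.16  249.08] F [ 0.13  0.4  -0.41] w 66.36542943253785 gf 0.0 q [-0.59  0.24  1.93  0.45  0.68  0.55]
turn first (6deg units) [ 0.01 -4.16  0.  ] | shift units now [-0.96 -4.31  0.14] | after turn [-0.81 -4.31  0.54]
```

View pics/rel.png

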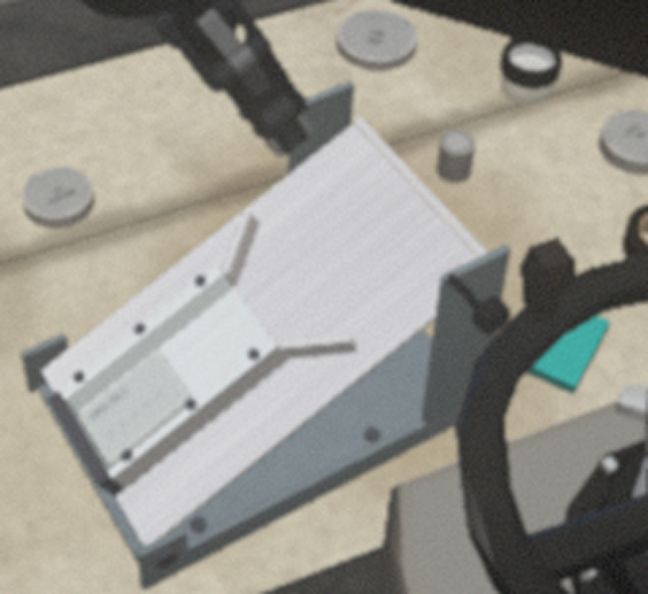

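The plate lies under the cover against the stop, at about (135,405), long side along the slope. Now the disc.

Request:
{"op": "send_rows", "data": {"steps": [[0,0,0,0,-0.9,0,66],[0,0,0,0,-0.9,0,66],[0,0,0,0,-0.9,0,66],[0,0,0,0,-0.9,0,66],[0,0,0,0,-0.56,0,66],[-0.1,-0.6,0,0,0,0,66],[-0.15,-0.8,0,0,0,0,66],[-0.16,-0.9,0.1,0,0,0,66],[-0.16,-0.9,0.2,0,0,0,66],[-0.14,-0.75,0.24,0,0,0,66],[-0.1,-0.36,0,0,0,0,66],[0,0,0,0,0,0,66]]}}

```text
clock: 18.52
position: [471.9, -35.4, 220.3]
ee_rot: [-3.135, -0.203, 0.005]
contact_force: [0.6, -0.2, -0.1]
grip_width: 0.771
gripper_force: 0.0
```

Run:
```python
from h import *
go((472.3,-36.4,15),7.25)
```

```text
t 18.525 pos [471.87 -35.42 220.28] F [ 0.59 -0.15 -0.09] w 65.85268010006092 gf 0.0 q [-0.1   0.22  1.96 -0.    0.96  1.34]
turn first (6deg units) [-0.    0.03  0.03] | shift units now [0.02 0.02 4.11] | after turn [0.01 0.02 4.11]
```

Request:
{"op": "send_rows", "data": {"steps": [[0.02,0.02,0.5,0,0,0,64],[0,0,0.9,0,0,0,64],[0,0,0.9,0,0,0,64],[0,0,0.9,0,0,0,64],[0,0,0.6,0,0,0,64],[0,0,0.3,0,0,0,62],[0,0,0,0,0,0,62]]}}

```text
clock: 19.4
position: [472.9, -37.6, 15.3]
ee_rot: [-3.135, -0.199, 0.005]
contact_force: [-0.6, 0.0, 0.4]
grip_width: 0.729
gripper_force: 0.0
```

Request:
{"op": "send_rows", "data": {"steps": [[0,0,0.1,0,0,0,60],[0,0,0.04,0,0,0,60],[0,0,0.02,0,0,0,58],[0,0,0,0,0,0,58]]}}

```text
clock: 19.9
position: [473.0, -37.0, 8.2]
ee_rot: [3.135, 0.2, -0.002]
contact_force: [-0.0, -0.9, -0.7]
grip_width: 0.676
gripper_force: 0.0
```

Request:
{"op": "send_rows", "data": {"steps": [[0,0,0.08,0,0,0,57],[0,0,0.06,0,0,0,57],[0,0,0.02,0,0,0,57],[0,0,0,0,0,0,57]]}}

```text
clock: 20.4
position: [472.6, -37.1, -0.3]
ee_rot: [3.135, 0.2, -0.004]
contact_force: [0.1, 0.3, 0.4]
grip_width: 0.673
gripper_force: 0.0
```

Request:
{"op": "send_rows", "data": {"steps": [[0,0,0.02,0,0,0,57],[0,0,0.02,0,0,0,57],[0,0,0,0,0,0,57]]}}

```text
clock: 20.78
position: [472.7, -37.1, -2.2]
ee_rot: [3.135, 0.2, -0.003]
contact_force: [0.3, 0.0, -0.4]
grip_width: 0.666
gripper_force: 0.0
```

Request:
{"op": "send_rows", "data": {"steps": [[0,0,0,0,0,0,52],[0,0,0,0,0,0,46],[0,0,0,0,0,0,46],[0,0,0,0,0,0,46],[0,0,0,0,0,0,46]]}}

```text
clock: 21.4
position: [472.8, -37.1, -1.8]
ee_rot: [3.135, 0.2, -0.003]
contact_force: [-0.7, -0.3, 6.2]
grip_width: 0.565
gripper_force: 40.3
```

Request:
{"op": "send_rows", "data": {"steps": [[0,0,-0.2,0,0,0,46],[0,0,-0.6,0,0,0,46],[0,0,-0.9,0,0,0,46],[0,0,-0.9,0,0,0,46],[0,0,-0.9,0,0,0,46],[0,0,-0.7,0,0,0,46],[0,0,-0.3,0,0,0,46],[0,0,0,0,0,0,46]]}}

```text
clock: 22.4
position: [473.4, -37.0, 223.3]
ee_rot: [3.135, 0.2, -0.001]
contact_force: [-0.3, -0.2, -1.3]
grip_width: 0.562
gripper_force: 41.9
```

Run:
```python
from h import *
go((579,-239.7,222),7.25)
```

```text
t 22.4 pos [473.4  -37.03 223.35] F [-0.29 -0.18 -1.29] w 47.96984916636093 gf 41.93353235721588 q [-0.1   0.21  1.96 -0.    0.97  1.34]
turn first (6deg units) [0.   0.01 0.01] | shift units now [1.58 4.29 0.03] | after turn [1.58 4.29 0.03]
```

Request:
{"op": "send_rows", "data": {"steps": [[0.2,0.55,0,0,0,0,46],[0.3,0.85,0,0,0,0,46],[0.33,0.9,0,0,0,0,46],[0.33,0.9,0,0,0,0,46],[0.27,0.7,0,0,0,0,46],[0.15,0.39,0,0,0.5,0,46],[0,0,0,0,0.9,0,46],[0,0,0,0,0.9,0,46],[0,0,0,0,0.9,0,46],[0,0,0,0,0.88,0,46],[-0.2,0,0.45,0,0,0,46],[0,0,0,0,0,0,46]]}}

```text
clock: 23.9
position: [576.5, -238.6, 194.0]
ee_rot: [-3.037, -0.191, -0.645]
contact_force: [0.0, -0.5, -0.6]
grip_width: 0.562
gripper_force: 42.1
```

Run:
```python
from h import *
go((604.5,-236.5,106.9),7.25,24.4)
```

```text
t 23.9 pos [ 576.51 -238.64  194.03] F [ 0.04 -0.47 -0.59] w 48.01503931839552 gf 42.093225717544556 q [-0.53  0.36  1.9   0.47  0.59  0.56]
turn first (6deg units) [-0.04  0.07 -0.01] | shift units now [-0.2   0.04  1.82] | after turn [-0.21  0.03  1.82]
```

Request:
{"op": "send_rows", "data": {"steps": [[-0.2,0.03,0.4,0,0.07,0,46],[0,0,0.5,0,0,0,46],[0,0,0.4,0,0,0,46],[0,0,0.25,0,0,0,46],[0,0,0.1,0,0,0,46],[0,0,0,0,0,0,46]]}}

```text
clock: 24.65
position: [604.4, -237.9, 119.0]
ee_rot: [-3.036, -0.194, -0.667]
contact_force: [-0.5, 0.2, -0.8]
grip_width: 0.566
gripper_force: 42.1
```

Run:
```python
from h import *
go((604.5,-236.5,106.9),7.25,24.4)
```

```text
t 24.65 pos [ 604.4  -237.95  118.98] F [-0.49  0.22 -0.8 ] w 48.3007456042774 gf 42.09331512451172 q [-0.51  0.51  1.9   0.61  0.45  0.42]
turn first (6deg units) [-0.   -0.06  0.01] | shift units now [-0.1  -0.03  0.22] | after turn [-0.09 -0.03  0.22]
```

Request:
{"op": "send_rows", "data": {"steps": [[-0.09,-0.03,0.06,0,-0.06,0,46],[0,0,0.06,0,0,0,46],[0,0,0,0,0,0,46]]}}

```text
clock: 25.02
position: [602.5, -236.8, 111.7]
ee_rot: [-3.038, -0.193, -0.658]
contact_force: [-0.4, 0.2, -0.6]
grip_width: 0.562
gripper_force: 42.1
```

Request:
{"op": "send_rows", "data": {"steps": [[0,0,0.03,0,0,0,46],[0,0,0,0,0,0,46]]}}

```text
clock: 25.28
position: [603.2, -236.7, 110.3]
ee_rot: [-3.038, -0.194, -0.658]
contact_force: [-0.3, 0.6, -2.1]
grip_width: 0.565
gripper_force: 42.1
```

Request:
{"op": "send_rows", "data": {"steps": [[0,0,0.02,0,0,0,46],[0,0,0,0,0,0,46]]}}

```text
clock: 25.52
position: [603.5, -236.6, 109.3]
ee_rot: [-3.038, -0.194, -0.657]
contact_force: [0.4, -0.1, -0.9]
grip_width: 0.568
gripper_force: 42.1
```

Request:
{"op": "send_rows", "data": {"steps": [[0,0,0.02,0,0,0,46],[0,0,0,0,0,0,46]]}}

```text
clock: 25.78
position: [603.9, -236.5, 108.4]
ee_rot: [-3.038, -0.194, -0.657]
contact_force: [-0.3, 1.2, -1.4]
grip_width: 0.567
gripper_force: 42.1
```

Request:
{"op": "send_rows", "data": {"steps": [[0,0,0.02,0,0,0,46],[0,0,0,0,0,0,46]]}}

```text
clock: 26.02
position: [604.4, -236.5, 107.5]
ee_rot: [-3.038, -0.194, -0.657]
contact_force: [-0.4, -0.0, -1.4]
grip_width: 0.567
gripper_force: 42.1
```

Request:
{"op": "send_rows", "data": {"steps": [[0,0,0.012,0,0,0,46],[0,0,0,0,0,0,46]]}}

```text
clock: 26.28
position: [604.7, -236.5, 107.0]
ee_rot: [-3.038, -0.194, -0.658]
contact_force: [-0.2, 0.5, -1.2]
grip_width: 0.561
gripper_force: 42.1
```

Request:
{"op": "send_rows", "data": {"steps": [[0,0,0.012,0,0,0,46],[0,0,0,0,0,0,46]]}}

```text
clock: 26.52
position: [604.7, -236.5, 106.9]
ee_rot: [-3.038, -0.194, -0.658]
contact_force: [-5.0, 0.5, 4.2]
grip_width: 0.564
gripper_force: 42.8
```

Light contact, about 7 N. Releasing.

Request:
{"op": "send_rows", "data": {"steps": [[0,0,0,0,0,0,66],[0,0,0,0,0,0,66],[0,0,0,0,0,0,66],[0,0,0,0,0,0,66],[0,0,0,0,0,0,66],[0,0,0,0,0,0,66]]}}

```text
clock: 27.28
position: [604.9, -236.4, 106.4]
ee_rot: [-3.038, -0.194, -0.657]
contact_force: [0.3, -0.2, 0.7]
grip_width: 0.773
gripper_force: 0.0
```

Request:
{"op": "send_rows", "data": {"steps": [[0,0,-0.3,0,0,0,66],[0,0,-0.7,0,0,0,66],[0,0,-0.9,0,0,0,66],[0,0,-0.9,0,0,0,66],[0,0,-0.3,0,0,0,66],[0,0,0,0,0,0,66]]}}

```text
clock: 28.02
position: [541.3, -245.0, 248.9]
ee_rot: [-3.039, -0.193, -0.661]
contact_force: [-0.1, 0.4, 0.1]
grip_width: 0.77
gripper_force: 0.0
```

Run:
```python
from h import *
c=read_camera("scene");a=c["image"][160:380,180:420];cv2.imwrite("pics/rel2.png",cv2.resize(a,None,fx=2.7,fy=2.7,interpolation=2)[:,:,::-1])
```

```text
(no output)
```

View pics/rel2.png

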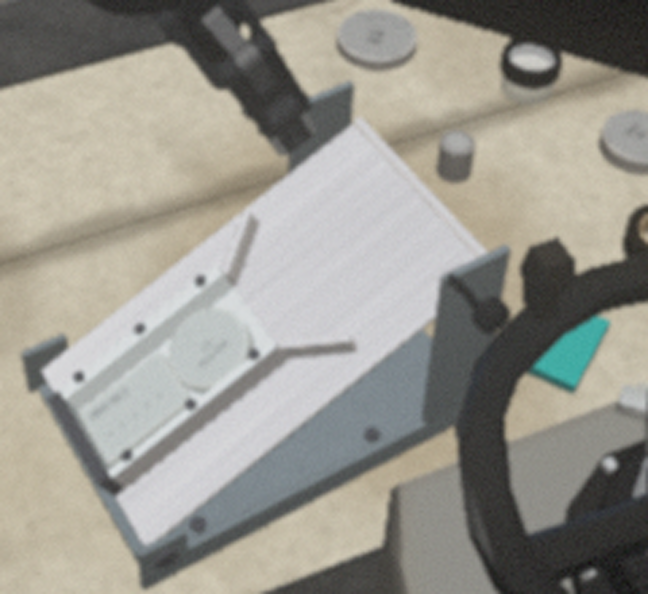

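The disc lies at (210,348) against the plate at (135,405), both under the cover. The big disc and the offcut have not moved. Handing in.

```bash
python3 -c "
from cell import manip
print(manip.job_done())"
```

```text
the job is handed in; nothing more can be done
None
```

The job is handed in at about 28 s on the clock: the last picture shows the rectangular block against the stop and the small round one against it, both under the cover, with the bigger round block and the offcut left where they stood.

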